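# Tip out the drained knob blanks and pile them to dry

### The job

The sealed knob blanks have finished dripping in the wire basket. Lift the basket's wooden handle so that all of them roll out over the spout into the drip tray, let the basket back down to rest, and pile every blank in the wooden drying cradle as a pyramid: four side by side on the battens, each further one saddled in a gap between two below it, all lying the same way with their ends about flush. Leave the roll of masking tape and the sealer bottle standing about where they are.

Things in the scene. Friction and masses are not known exactly. Their poses are not given: they have to be found in the camera images.
- drainer: fixed draining stand, 451 x 150 mm: an aluminium drip tray (x = 12 to 203 mm) and a tipping wire basket (x < 0) hinged between two plywood cheeks (|x| < 23 mm, |y| 41 to 50 mm, up to z = 74 mm). Origin on the bench; the hinge line runs along y 50 mm above it; z up; x points the way the basket pours.
- basket (a joint): basket angle, rad. 0 = at rest, leaning back 0.055, so the blanks stay in; grows to at most 0.9 as the handle is lifted and the spout dips. Floor level at 0.055; blanks roll out over its cross wires at about 0.2 to 0.45. Moves easily, falls back to rest if let go. Inside 190 mm long, 65 wide, 40 deep; the tray side is open: a notched spout without sill, reaching 18 mm past the hinge.
- basket_handle (a point): middle of the basket's handle, a round dark wooden bar 13 mm thick and 60 mm long, parallel to the hinge line, 238 mm from it, at the end away from the spout. At rest it stands about 91 mm above the bench, 32 mm clear of the basket's back wall, with nothing under it. The bar can turn in the grip while the basket tips.
- basket_mid (a point): middle of the space inside the basket (moves with it)
- tray_mid (a point): point on the drip tray's floor, in the middle of its length and width. The floor is 142 mm wide and falls 8 degrees, from 35 mm above the bench at the spout to 7 mm at the end lip, 95 mm farther along the drainer's x than this point; blanks roll down to that lip. The end lip's top is 32 mm above the bench, the side lips rise about 20 mm above the floor.
- cradle: fixed wooden drying cradle on the bench: a board 44 x 162 x 12 mm with two battens (tops 20 mm above the bench, at x = +-11.5 mm) that run along y between two end stops. The stops' inner faces are 107 mm apart, their tops 44 mm above the bench. Origin under its middle; blanks lie along its x, overhanging the board 8 mm at either end; four fit side by side along y with 3 mm to spare.
- slot_low1 (a point): where the centre of a blank belongs in the cradle, on the battens: y = +40 mm in the cradle's frame, 33 mm above the bench
- slot_low2 (a point): where the centre of a blank belongs in the cradle, on the battens: y = +13 mm in the cradle's frame, 33 mm above the bench
- slot_low3 (a point): where the centre of a blank belongs in the cradle, on the battens: y = -13 mm in the cradle's frame, 33 mm above the bench
- slot_low4 (a point): where the centre of a blank belongs in the cradle, on the battens: y = -40 mm in the cradle's frame, 33 mm above the bench
- slot_mid1 (a point): where the centre of a blank belongs in the cradle, saddled on the gap between lower places 1 and 2: y = +27 mm in the cradle's frame, 55 mm above the bench
- slot_mid2 (a point): where the centre of a blank belongs in the cradle, saddled on the gap between lower places 2 and 3: y = +0 mm in the cradle's frame, 55 mm above the bench
- slot_mid3 (a point): where the centre of a blank belongs in the cradle, saddled on the gap between lower places 3 and 4: y = -27 mm in the cradle's frame, 55 mm above the bench
- slot_top1 (a point): where the centre of a blank belongs in the cradle, saddled on the gap between middle places 1 and 2: y = +13 mm in the cradle's frame, 78 mm above the bench
- slot_top2 (a point): where the centre of a blank belongs in the cradle, saddled on the gap between middle places 2 and 3: y = -13 mm in the cradle's frame, 78 mm above the bench
- blank1: rough-turned wooden knob blank, a plain cylinder 26 mm in diameter and 60 mm long with flat ends, about 35 g; origin at its centre, x along its length. All blanks are alike; they roll. Some of the seven may be absent.
- blank2: rough-turned wooden knob blank, a plain cylinder 26 mm in diameter and 60 mm long with flat ends, about 35 g; origin at its centre, x along its length. All blanks are alike; they roll. Some of the seven may be absent.
- blank3: rough-turned wooden knob blank, a plain cylinder 26 mm in diameter and 60 mm long with flat ends, about 35 g; origin at its centre, x along its length. All blanks are alike; they roll. Some of the seven may be absent.
- blank4: rough-turned wooden knob blank, a plain cylinder 26 mm in diameter and 60 mm long with flat ends, about 35 g; origin at its centre, x along its length. All blanks are alike; they roll. Some of the seven may be absent.
- blank5: rough-turned wooden knob blank, a plain cylinder 26 mm in diameter and 60 mm long with flat ends, about 35 g; origin at its centre, x along its length. All blanks are alike; they roll. Some of the seven may be absent.
- blank6: rough-turned wooden knob blank, a plain cylinder 26 mm in diameter and 60 mm long with flat ends, about 35 g; origin at its centre, x along its length. All blanks are alike; they roll. Some of the seven may be absent.
- blank7: rough-turned wooden knob blank, a plain cylinder 26 mm in diameter and 60 mm long with flat ends, about 35 g; origin at its centre, x along its length. All blanks are alike; they roll. Some of the seven may be absent.
- masking_roll: roll of pale masking tape lying flat on the bench, 96 mm across, 25 mm high; origin at the middle of its underside
- sealer_can: white plastic sealer bottle with black cap, 64 mm across, 112 mm high, standing on the bench; origin at the middle of its underside

How it is judged:
On the way:
1. the basket is tipped forward past level and every blank has rolled out of it into the drip tray (value of joint basket above 0.16 rad and distance between each of blank1, blank2, blank3, blank4, blank5, blank6, blank7 and basket_mid above 0.11 m and horizontal distance between each of blank1, blank2, blank3, blank4, blank5, blank6, blank7 and tray_mid below 0.13 m), for 0.1 s.
At the end, for the whole second after the job is handed in: every blank lies still in the cradle in one of the places of the pyramid (its centre within 12 mm of the place, its length within 0.2 rad of the cradle's x), the lower row of four is full and the rest are saddled above it; the basket is back at rest (within 0.05 rad) ((distance between blank1 and slot_low1 below 0.012 m or distance between blank1 and slot_low2 below 0.012 m or distance between blank1 and slot_low3 below 0.012 m or distance between blank1 and slot_low4 below 0.012 m or distance between blank1 and slot_mid1 below 0.012 m or distance between blank1 and slot_mid2 below 0.012 m or distance between blank1 and slot_mid3 below 0.012 m or distance between blank1 and slot_top1 below 0.012 m or distance between blank1 and slot_top2 below 0.012 m) and (distance between blank2 and slot_low1 below 0.012 m or distance between blank2 and slot_low2 below 0.012 m or distance between blank2 and slot_low3 below 0.012 m or distance between blank2 and slot_low4 below 0.012 m or distance between blank2 and slot_mid1 below 0.012 m or distance between blank2 and slot_mid2 below 0.012 m or distance between blank2 and slot_mid3 below 0.012 m or distance between blank2 and slot_top1 below 0.012 m or distance between blank2 and slot_top2 below 0.012 m) and (distance between blank3 and slot_low1 below 0.012 m or distance between blank3 and slot_low2 below 0.012 m or distance between blank3 and slot_low3 below 0.012 m or distance between blank3 and slot_low4 below 0.012 m or distance between blank3 and slot_mid1 below 0.012 m or distance between blank3 and slot_mid2 below 0.012 m or distance between blank3 and slot_mid3 below 0.012 m or distance between blank3 and slot_top1 below 0.012 m or distance between blank3 and slot_top2 below 0.012 m) and (distance between blank4 and slot_low1 below 0.012 m or distance between blank4 and slot_low2 below 0.012 m or distance between blank4 and slot_low3 below 0.012 m or distance between blank4 and slot_low4 below 0.012 m or distance between blank4 and slot_mid1 below 0.012 m or distance between blank4 and slot_mid2 below 0.012 m or distance between blank4 and slot_mid3 below 0.012 m or distance between blank4 and slot_top1 below 0.012 m or distance between blank4 and slot_top2 below 0.012 m) and (distance between blank5 and slot_low1 below 0.012 m or distance between blank5 and slot_low2 below 0.012 m or distance between blank5 and slot_low3 below 0.012 m or distance between blank5 and slot_low4 below 0.012 m or distance between blank5 and slot_mid1 below 0.012 m or distance between blank5 and slot_mid2 below 0.012 m or distance between blank5 and slot_mid3 below 0.012 m or distance between blank5 and slot_top1 below 0.012 m or distance between blank5 and slot_top2 below 0.012 m) and (distance between blank6 and slot_low1 below 0.012 m or distance between blank6 and slot_low2 below 0.012 m or distance between blank6 and slot_low3 below 0.012 m or distance between blank6 and slot_low4 below 0.012 m or distance between blank6 and slot_mid1 below 0.012 m or distance between blank6 and slot_mid2 below 0.012 m or distance between blank6 and slot_mid3 below 0.012 m or distance between blank6 and slot_top1 below 0.012 m or distance between blank6 and slot_top2 below 0.012 m) and (distance between blank7 and slot_low1 below 0.012 m or distance between blank7 and slot_low2 below 0.012 m or distance between blank7 and slot_low3 below 0.012 m or distance between blank7 and slot_low4 below 0.012 m or distance between blank7 and slot_mid1 below 0.012 m or distance between blank7 and slot_mid2 below 0.012 m or distance between blank7 and slot_mid3 below 0.012 m or distance between blank7 and slot_top1 below 0.012 m or distance between blank7 and slot_top2 below 0.012 m) and distance between any of blank1, blank2, blank3, blank4, blank5, blank6, blank7 and slot_low1 below 0.012 m and distance between any of blank1, blank2, blank3, blank4, blank5, blank6, blank7 and slot_low2 below 0.012 m and distance between any of blank1, blank2, blank3, blank4, blank5, blank6, blank7 and slot_low3 below 0.012 m and distance between any of blank1, blank2, blank3, blank4, blank5, blank6, blank7 and slot_low4 below 0.012 m and angle between the x axis of each of blank1, blank2, blank3, blank4, blank5, blank6, blank7 and the x axis of cradle, either way round below 0.2 rad and linear speed of each of blank1, blank2, blank3, blank4, blank5, blank6, blank7 below 0.02 m/s and value of joint basket below 0.05 rad); the robot touches nothing.
It fails at once if the roll of tape or the sealer bottle is shifted by more than 5 cm or knocked over (distance of any of masking_roll, sealer_can from where it was at the start of the episode above 0.05 m or angle between any of masking_roll, sealer_can's own z axis and vertical above 0.6 rad).
Of blank1, blank2, blank3, blank4, blank5, blank6, blank7 only 5 to 7 are there at a start; the rules pass over those that are not, and their reading is None.
At some moment in a run one of blank1, blank2, blank3, blank4, blank5, blank6, blank7 may be knocked a few centimetres aside while the robot is not near it.
Once in a run the grip may slacken for a moment while it holds something.
It also fails if it takes over 210 s, if anything falls off the work surface, if the arm or the gripper's body presses on something with over 40 N, if the wrist force passes 120 N, or if a joint passes its speed limit or range.

### The arm

A 6-joint arm with a two-finger parallel gripper is mounted at the origin on a cart in front of the work surface, level with it; the furniture and walls round the work are solid. World frame = base frame: x ahead of the robot, y to its left, z up, the work surface at z = 0. Lengths are in m, angles in rad, forces in N, time in s.
With the tool pointing down it reaches from about 0.375 to 0.975 m from the base axis. Payload 3.8 kg.
Tool frame: the origin (TCP) lies between the finger pads; the fingertips stand 17 mm ahead of it and the grasp point (between the pads) lies 2 mm behind it; z points along the fingers, y is the line along which they close (so a half turn about z gives the same grasp; the last joint's range is limited). The gripper opens to 88 mm and grips with 3 to 60 N. Pads are 18 mm wide; open, the fingers measure 123 mm over their backs; the gripper's body (75 mm by 187 mm) begins 45 mm behind the grasp point.
Start: joints at [-1.298, 0.264, 1.604, -0, 1.274, -0.037], TCP at [0.206, -0.643, 0.256] pointing down, gripper open.
Joint ranges: [-2.63, 2.63], [-0.94, 2.18], [0.31, 2.57], [-1.31, 4.45], [0, 2.66], [-2.55, 2.55]. Speed limits (rad/s): [2.57, 2.57, 3.14, 3.14, 3.14, 3.14].

### API

Orientations are given as a rotation vector (axis times angle).
In Python, from rig import telemetry, camera, workorder gives the robot as it stands. The module is installed in compiled form; this text tells all that it offers.
- The arm moves only by the tool drive_tool, never from a script. Its argument "moves" is a list of rows, each a list of 7 numbers: the shift along the tool's x, y, z in m, then the turn, a rotation vector about the tool's x, y, z in degrees, then the closure in counts, from 0 (fully open) to 255 (shut). In form: [[tx, ty, tz, ax, ay, az, claw], ...]. A call has 1 to 10 rows; each row shifts and turns the commanded pose from where the row before left it, along the tool's axes as they then stand; what a row does not reach is not made up. A row lasts 1/10 s, in which the tool goes at most 50 mm and 8.59 degrees, less where a joint would pass 70% of its speed; a pose out of reach is approached as far as the arm can. A call is refused whole if a number of a shift passes 0.05 or a number of a turn 8.59, either way. A call with a gripper value outside its range is refused whole. The fingers move at their own pace and stop on an object; "squeeze" is the grip in N (left out, the last holds). Time passes only in rows, so rows that do not move let the fingers close. It gives the time, the measured TCP pose, the force, the opening and the grip force at its end, in the units of the state.
- telemetry.get_obs(): the state, without advancing time (a new reading comes with each control period).
- camera(name): name is "side" or "top" or "wrist"; returns a dict with "img" (400x640x3 uint8, blue, green, red), "fx", "fy", "cx", "cy" (pixels), "extrinsics" (4x4, takes a point from camera to world coordinates); the wrist camera has in their place "tool_from_camera" (4x4, takes a point from camera to tool coordinates, whose origin is the TCP and whose axes are the flange's). Camera axes: x right, y down, z forward; pixel columns grow to the right and rows downward; lengths in m; the calibration is good to about 2 mm. The wrist camera is an equidistant fisheye: a pixel r from the principal point sees the ray r / f radians off the axis. A picture is of the moment at which its call begins: read the wrist's pose just before it. There is no depth.
- workorder.close_job(): hands the job in; it is judged then, once.
The state is a dict: "clock": time; "joint_positions": joint angles; "dq": joint speeds; "tau": joint torques, N m; "ee_pos": TCP position; "ee_rot": TCP orientation; "wrist_force": force on the tool from outside, world axes, zero at the start; "wrist_torque": the same for the moment, N m; "width": finger opening in m; "grip_force": force on a finger pad.
Only numpy, scipy, OpenCV 4.12 (cv2) and the standard library are available. Lean on these libraries where they do the work, as an engineer would, in place of code of your own. Each camera call takes 0.05 s, during which the arm holds its last target. There are 200 camera calls.

## Working session

There is one attempt and no reset: what is moved stays moved. The work goes in short steps, Python scripts to look and compute and a tool call to move; the robot and the scene stay as the last step left them, time stands still between calls to the robot, and variables do not carry over. Pictures are saved under pics/ and viewed, at most 14 in all, crops included, and the job is handed in when it is done.

Besides the shell and the picture viewer there is one more tool, called after "Emit:" as name(argument=value, ...) on one line, values as JSON. drive_tool: Moves the arm, as the interface text tells. Its arguments: {"type":"object","properties":{"moves":{"type":"array","items":{"type":"array","items":{"type":"number"}}},"squeeze":{"type":"number"}},"required":["moves"]}

```bash
mkdir -p pics
cat > h.py <<'E'
import numpy as np, cv2
from scipy.spatial.transform import Rotation as R
from rig import telemetry, camera, workorder
def snap(n,f=None):
    o=telemetry.get_obs(); c=camera(n)
    if f: cv2.imwrite('pics/'+f,c['img'])
    if n=='wrist':
        T=np.eye(4);T[:3,:3]=R.from_rotvec(o['ee_rot']).as_matrix();T[:3,3]=o['ee_pos']
        c['extrinsics']=T@np.array(c['tool_from_camera'])
    c['n']=n; return c
def ray(c,u,v):
    x=(u-c['cx'])/c['fx'];y=(v-c['cy'])/c['fy']
    if c['n']=='wrist':
        r=np.hypot(x,y); d=np.array([np.sin(r)*x/max(r,1e-9),np.sin(r)*y/max(r,1e-9),np.cos(r)])
    else: d=np.array([x,y,1.])
    E=np.array(c['extrinsics']); return E[:3,3],E[:3,:3]@d
def pt(c,u,v,z):
    o,d=ray(c,u,v); return o+d*(z-o[2])/d[2]
def proj(c,P):
    E=np.array(c['extrinsics']); p=E[:3,:3].T@(np.asarray(P)-E[:3,3])
    if c['n']=='wrist':
        t=np.arctan2(np.hypot(p[0],p[1]),p[2]);k=t/max(np.hypot(p[0],p[1]),1e-9);return c['cx']+c['fx']*p[0]*k,c['cy']+c['fy']*p[1]*k
    return c['cx']+c['fx']*p[0]/p[2],c['cy']+c['fy']*p[1]/p[2]
E
python3 - <<'E'
from h import *
np.set_printoptions(precision=3,suppress=True)
print(telemetry.get_obs())
for n in('top','side'):
    c=snap(n,n+'0.png'); print(n,c['fx'],c['cx'],c['cy'],c['extrinsics'])
c=snap('wrist','w0.png');print(c['fx'],c['cx'],c['tool_from_camera'])
E
```

```text
{'clock': 0.0, 'joint_positions': array([-1.298,  0.265,  1.605, -0.   ,  1.274, -0.037]), 'dq': array([ 0.001,  0.001,  0.001, -0.001, -0.   ,  0.002]), 'tau': array([ -0.001, -50.211, -35.687,   0.073,   0.029,  -0.   ]), 'ee_pos': array([ 0.206, -0.642,  0.254]), 'ee_rot': array([-3.102, -0.484,  0.   ]), 'wrist_force': array([-0.511, -0.167,  1.   ]), 'wrist_torque': array([-0.046, -0.006,  0.015]), 'grip_force': 0.0, 'width': 0.08793159467993722}
top 377.4552167530534 318.0319528783119 196.33906414279792 [[-0.024 -0.998  0.064  0.463]
 [-1.     0.023 -0.009  0.256]
 [ 0.008 -0.064 -0.998  0.983]
 [ 0.     0.     0.     1.   ]]
side 484.2696242997073 318.34657777786805 205.27952267695656 [[-0.988 -0.073  0.138  0.304]
 [-0.156  0.435 -0.887  1.522]
 [ 0.004 -0.898 -0.441  0.692]
 [ 0.     0.     0.     1.   ]]
309.70691628693146 318.2775376393334 [[ 0.    -0.948 -0.317  0.081]
 [ 1.    -0.     0.001 -0.   ]
 [-0.001 -0.317  0.948 -0.129]
 [ 0.     0.     0.     1.   ]]
```

View pics/top0.png

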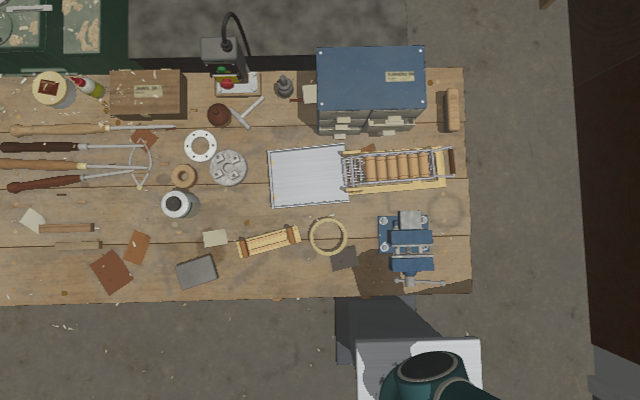

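View pics/side0.png

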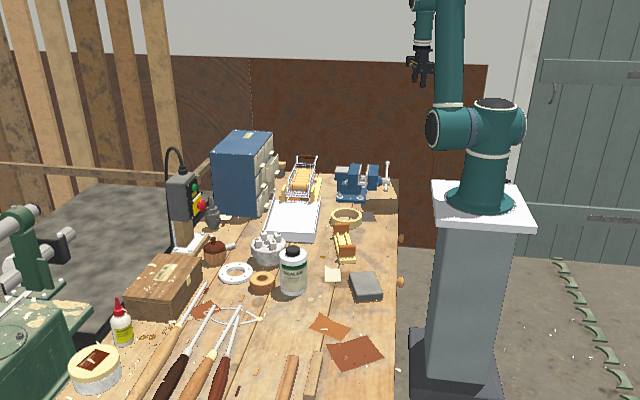

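The top view shows the tray at about (308,176), the basket with about six blanks at (365–430,166) and its handle at (451,160). The cradle is at (268,241), the tape roll at (328,236) and the bottle at (178,204). The vise sits at (405,240). I'll zoom in.

Run:
```python
from h import *
i=cv2.imread('pics/top0.png')
cv2.imwrite('pics/t0c.png',cv2.resize(i[125:275,225:475],None,fx=3.2,fy=3.2,interpolation=cv2.INTER_CUBIC))
c=snap('top')
np.set_printoptions(precision=3,suppress=True)
for u,v,z in [(451,160,.091),(268,241,.02),(328,236,.025),(178,204,.112)]: print(pt(c,u,v,z))
```

```text
[ 0.599 -0.072  0.091]
[0.414 0.376 0.02 ]
[0.423 0.224 0.025]
[0.508 0.571 0.112]
```

View pics/t0c.png

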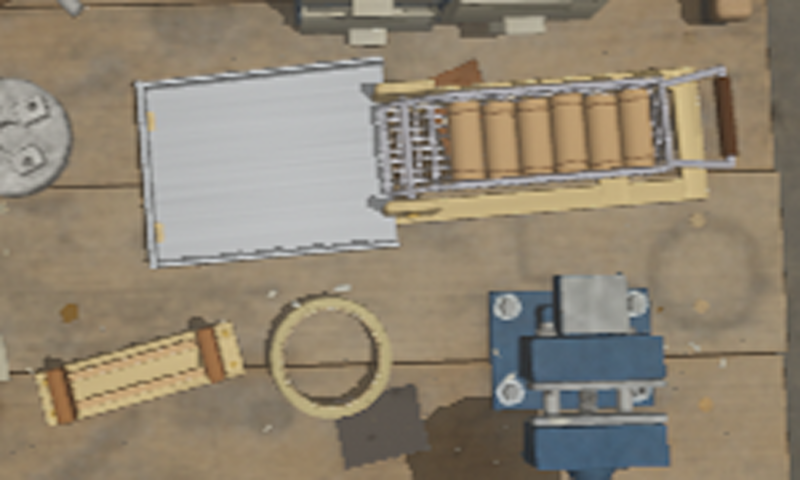

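Six blanks lie in the basket. In crop pixels, the handle runs (717,77)–(732,158), the tray end lip (140,87)–(152,265) and the cradle corners are (38,375), (52,425), (245,373) and (228,320).

Run:
```python
from h import *
np.set_printoptions(precision=3,suppress=True)
c=snap('top')
P=lambda u,v,z: pt(c,225+u/3.2,125+v/3.2,z)
h=[P(719,77,.091),P(732,158,.091)]; print('handle',h,np.mean(h,0),np.linalg.norm(h[0]-h[1]))
cr=[P(38,375,.012),P(52,425,.012),P(245,373,.012),P(228,320,.012)];print('cradle',np.array(cr),np.mean(cr,0))
d=(cr[2]+cr[3]-cr[0]-cr[1])/2;print(np.linalg.norm(d),np.degrees(np.arctan2(d[1],d[0])),np.linalg.norm(cr[0]-cr[1]))
st=[P(60,395,.044),P(211,352,.044)];print('stops',st,np.mean(st,0)); d=st[0]-st[1];print(np.degrees(np.arctan2(d[1],d[0])))
l=[P(140,87,.032),P(152,265,.032)];print('endlip',l,np.mean(l,0),np.linalg.norm(l[0]-l[1]))
m=np.mean(h,0)-np.mean(l,0);print('len',np.linalg.norm(m[:2]),np.degrees(np.arctan2(-m[1],-m[0])))
print('cab',pt(c,318,130,.1),pt(c,420,125,.1),pt(c,318,50,.25))
o=telemetry.get_obs();print(R.from_rotvec(o['ee_rot']).as_matrix())
```

```text
handle [array([ 0.626, -0.07 ,  0.091]), array([ 0.564, -0.077,  0.091])] [ 0.595 -0.074  0.091] 0.0615251695830796
cradle [[0.412 0.457 0.012]
 [0.372 0.446 0.012]
 [0.41  0.292 0.012]
 [0.452 0.304 0.012]] [0.411 0.375 0.012]
0.15829818515671287 -75.80259488236874 0.041281541670954144
stops [array([0.398, 0.433, 0.044]), array([0.428, 0.316, 0.044])] [0.413 0.375 0.044]
104.4839750716011
endlip [array([0.639, 0.37 , 0.032]), array([0.497, 0.362, 0.032])] [0.568 0.366 0.032] 0.14181655241241414
len 0.44059072340541455 93.54601900418864
cab [0.677 0.244 0.1  ] [0.683 0.001 0.1  ] [0.802 0.242 0.25 ]
[[ 0.952  0.305 -0.   ]
 [ 0.305 -0.952  0.001]
 [ 0.    -0.001 -1.   ]]
```

Emit:
drive_tool(moves=[[0.03, -0.0234, 0, 0, 0, 0, 168], [0.03, -0.0234, 0, 0, 0, 0, 168], [0.03, -0.0234, 0, 0, 0, 0, 168], [0.03, -0.0234, 0, 0, 0, 0, 168], [0.03, -0.0234, 0, 0, 0, 0, 168], [0.03, -0.0234, 0, 0, 0, 0, 168], [0.03, -0.0234, 0, 0, 0, 0, 168], [0.03, -0.0234, 0, 0, 0, 0, 168], [0.03, -0.0234, 0, 0, 0, 0, 168], [0.03, -0.0234, 0, 0, 0, 0, 168]], squeeze=25)

```text
clock: 1.25
ee_pos: [0.4208, -0.3271, 0.2558]
ee_rot: [3.104, 0.484, 0.0]
wrist_force: [0.9, -0.3, -0.4]
width: 0.0299
grip_force: 0.0
```

Emit:
drive_tool(moves=[[0.03, -0.0234, 0, 0, 0, 0, 168], [0.03, -0.0234, 0, 0, 0, 0, 168], [0.03, -0.0234, 0, 0, 0, 0, 168], [0.03, -0.0234, 0, 0, 0, 0, 168], [0.03, -0.0234, 0, 0, 0, 0, 168], [0.03, -0.0234, 0, 0, 0, 0, 168], [0.03, -0.0234, 0, 0, 0, 0, 168], [0.03, -0.0234, 0, 0, 0, 0, 168], [0, 0, 0, 0, 0, 6.9, 168], [0, 0, 0, 0, 0, 6.9, 168]])

```text
clock: 2.25
ee_pos: [0.5922, -0.0756, 0.2554]
ee_rot: [-3.14, -0.105, 0.001]
wrist_force: [-1.3, -0.8, 0.1]
width: 0.0302
grip_force: 0.0
```

Emit:
drive_tool(moves=[[0, 0, 0.03, 0, 0, 0, 168], [0, 0, 0.03, 0, 0, 0, 168], [0, 0, 0, 0, 0, 0, 168], [0, 0, 0, 0, 0, 0, 168]])

```text
clock: 2.65
ee_pos: [0.5912, -0.077, 0.1953]
ee_rot: [-3.139, -0.108, 0.003]
wrist_force: [0.3, 0.3, 0.8]
width: 0.03
grip_force: 0.0
```

```bash
cat >> h.py <<'E'
def to(P,yaw=None,n=10):
    "tool-frame total shift to world TCP target; yaw=heading of tool x, turn about tool z first? shift given in present axes"
    o=telemetry.get_obs(); M=R.from_rotvec(o['ee_rot']).as_matrix()
    d=M.T@(np.asarray(P)-o['ee_pos']); h=np.degrees(np.arctan2(M[1,0],M[0,0]))
    print('pos',o['ee_pos'].round(4),'yaw',round(h,2),'tilt',np.degrees(np.arccos(-M[2,2])).round(2),'shift',d.round(4),'len',np.linalg.norm(d).round(3),'turn z', None if yaw is None else round(h-yaw,2),'w',round(o['width'],4),'t',o['clock'])
E
python3 - <<'E'
from h import *
c=snap('wrist','w1.png'); to([.595,-.074,.089],4)
E
```

```text
pos [ 0.5922 -0.0772  0.1967] yaw 3.95 tilt 0.06 shift [ 0.0029 -0.003   0.1077] len 0.108 turn z -0.05 w 0.0303 t 2.7
```

View pics/w1.png

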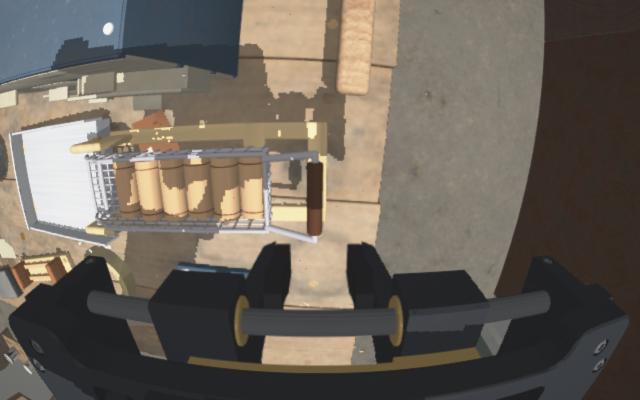

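The wrist view shows six blanks and the bar at (315,162)–(315,236), lying between the two fingers. Fixing the bar position from it.

Run:
```python
from h import *
c=snap('wrist')
a=pt(c,315,163,.091);b=pt(c,315,235,.091);print(a,b,(a+b)/2,np.linalg.norm(a-b)); m=(a+b)/2
to([m[0],m[1],.089])
```

```text
[ 0.62458377 -0.07280147  0.091     ] [ 0.56372964 -0.07680274  0.091     ] [ 0.59415671 -0.07480211  0.091     ] 0.0609855257714418
pos [ 0.5927 -0.0773  0.1975] yaw 3.94 tilt 0.15 shift [ 0.0013 -0.0025  0.1085] len 0.109 turn z None w 0.0298 t 2.75
```

Emit:
drive_tool(moves=[[0.002, -0.0025, 0.03, 0, 0, 0, 168], [0, 0, 0.03, 0, 0, 0, 168], [0, 0, 0.03, 0, 0, 0, 168], [0, 0, 0.017, 0, 0, 0, 168], [0, 0, 0, 0, 0, 0, 168], [0, 0, 0, 0, 0, 0, 255], [0, 0, 0, 0, 0, 0, 255], [0, 0, 0, 0, 0, 0, 255], [0, 0, 0, 0, 0, 0, 255], [0, 0, 0, 0, 0, 0, 255]], squeeze=15)

```text
clock: 3.75
ee_pos: [0.5953, -0.0737, 0.0911]
ee_rot: [-3.139, -0.108, -0.006]
wrist_force: [0.2, 5.1, 5.1]
width: 0.0124
grip_force: 15.0
```

Emit:
drive_tool(moves=[[0, -0.0012, -0.006, 0, 0, 0, 255], [0, -0.0013, -0.006, 0, 0, 0, 255], [0, -0.0014, -0.0057, 0, 0, 0, 255], [0, -0.0014, -0.0057, 0, 0, 0, 255], [0, -0.0018, -0.0057, 0, 0, 0, 255], [0, -0.0019, -0.0057, 0, 0, 0, 255], [0, -0.0019, -0.0056, 0, 0, 0, 255], [0, -0.0019, -0.0056, 0, 0, 0, 255], [0, 0, 0, 0, 0, 0, 255], [0, 0, 0, 0, 0, 0, 255]])

```text
clock: 4.75
ee_pos: [0.5944, -0.0609, 0.1358]
ee_rot: [-3.139, -0.108, -0.007]
wrist_force: [4.2, 4.5, -4.1]
width: 0.0117
grip_force: 15.3
```

Emit:
drive_tool(moves=[[0, -0.0011, -0.0027, 0, 0, 0, 255], [0, -0.0011, -0.0027, 0, 0, 0, 255], [0, -0.0012, -0.0027, 0, 0, 0, 255], [0, -0.0012, -0.0027, 0, 0, 0, 255], [0, 0, 0, 0, 0, 0, 255], [0, 0, 0, 0, 0, 0, 255], [0, 0, 0, 0, 0, 0, 255], [0, 0, 0, 0, 0, 0, 255]])

```text
clock: 5.55
ee_pos: [0.594, -0.0565, 0.1465]
ee_rot: [-3.139, -0.108, -0.007]
wrist_force: [3.9, 4.5, -3.2]
width: 0.0119
grip_force: 15.3
```

Run:
```python
from h import *
c=snap('top');cv2.imwrite('pics/t1.png',cv2.resize(c['img'][125:275,225:475],None,fx=2.4,fy=2.4))
to([.6,0,0])
```

```text
pos [ 0.594  -0.0565  0.1465] yaw 3.95 tilt 0.26 shift [ 0.0092 -0.0559  0.1465] len 0.157 turn z None w 0.0118 t 5.6
```

View pics/t1.png

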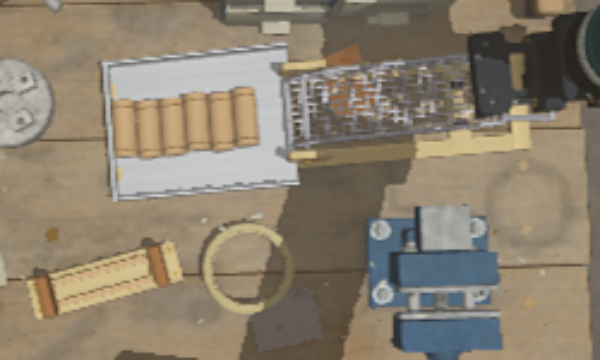

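All six lie side by side in the tray, against the end lip. Lowering the basket now.

Emit:
drive_tool(moves=[[0, 0.0023, 0.0054, 0, 0, 0, 255], [0, 0.0023, 0.0054, 0, 0, 0, 255], [0, 0.0019, 0.0056, 0, 0, 0, 255], [0, 0.0019, 0.0056, 0, 0, 0, 255], [0, 0.0019, 0.0057, 0, 0, 0, 255], [0, 0.0018, 0.0057, 0, 0, 0, 255], [0, 0.0014, 0.0057, 0, 0, 0, 255], [0, 0.0014, 0.0057, 0, 0, 0, 255], [0, 0.0013, 0.006, 0, 0, 0, 255], [0, 0.0012, 0.006, 0, 0, 0, 255]])

```text
clock: 6.6
ee_pos: [0.5941, -0.0738, 0.0902]
ee_rot: [-3.138, -0.107, -0.001]
wrist_force: [-5.0, 8.4, 20.5]
width: 0.0121
grip_force: 14.3
```

Emit:
drive_tool(moves=[[0, 0, 0, 0, 0, 0, 255], [0, 0, 0, 0, 0, 0, 200], [0, 0, 0, 0, 0, 0, 168], [0, 0, 0, 0, 0, 0, 168], [0, 0, 0, 0, 0, 0, 168], [0, 0, -0.03, 0, 0, 0, 168], [0, 0, -0.04, 0, 0, 0, 168], [0, 0, -0.04, 0, 0, 0, 168], [0, 0, -0.03, 0, 0, 0, 168], [0, 0, 0, 0, 0, 0, 0]])

```text
clock: 7.6
ee_pos: [0.5967, -0.0752, 0.2347]
ee_rot: [3.137, 0.108, 0.016]
wrist_force: [0.5, -0.2, 0.0]
width: 0.0361
grip_force: 0.0
```

Run:
```python
from h import *
np.set_printoptions(precision=3,suppress=True)
c=snap('top'); I=c['img']; cv2.imwrite('pics/t2.png',cv2.resize(I[125:275,225:475],None,fx=3.2,fy=3.2,interpolation=cv2.INTER_CUBIC))
h=cv2.cvtColor(I,cv2.COLOR_BGR2HSV)
m=cv2.inRange(h,(5,70,60),(25,255,255)); t=np.zeros_like(m);
poly=np.array([proj(c,p) for p in [(.632,.365,.03),(.505,.36,.03),(.512,.2,.03),(.638,.2,.03)]]).astype(np.int32)
cv2.fillPoly(t,[poly],255); m&=t
ys,xs=np.nonzero(m); print(len(xs),xs.min(),xs.max(),ys.min(),ys.max())
r=cv2.minAreaRect(np.c_[xs,ys].astype(np.float32));print(r)
for p in cv2.boxPoints(r): print(p,pt(c,*p,.033))
to([.595,-.074,.25])
```

```text
1429 271 332 160 199
((301.4276123046875, 177.13104248046875), (39.19747543334961, 59.958839416503906), 85.2363510131836)
[269.924 160.09 ] [0.618 0.367 0.033]
[329.676 155.11 ] [0.627 0.215 0.033]
[332.931 194.172] [0.528 0.209 0.033]
[273.179 199.152] [0.519 0.36  0.033]
pos [ 0.595 -0.075  0.232] yaw 3.94 tilt 0.33 shift [ 0.    -0.001 -0.018] len 0.018 turn z None w 0.0396 t 7.65
```

View pics/t2.png

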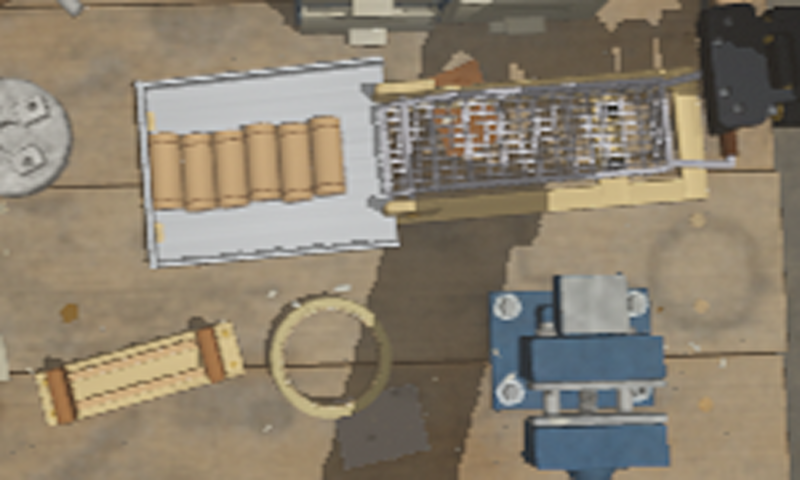

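Run:
```python
from h import *
np.set_printoptions(precision=3,suppress=True)
c=snap('top')
P=lambda u,v,z: pt(c,225+u/3.2,125+v/3.2,z)
print('pull',P(367,45,.05),P(367,45,.08),P(525,31,.06))
for k,(u,v) in enumerate([(167,172),(199,171),(231,168),(263,162),(295,161),(328,155)]):
    print(k,P(u,v,.022+.0037*k+.013))
a=P(135,88,.03);b=P(375,62,.055);print('sidelip far',a,b,'near',P(155,265,.03),P(397,243,.055))
to([.565,.213,.2],94)
```

```text
pull [0.664 0.19  0.05 ] [0.658 0.192 0.08 ] [0.671 0.067 0.06 ]
0 [0.57  0.349 0.035]
1 [0.57  0.323 0.039]
2 [0.571 0.298 0.042]
3 [0.575 0.273 0.046]
4 [0.575 0.248 0.05 ]
5 [0.578 0.222 0.053]
sidelip far [0.638 0.374 0.03 ] [0.65  0.184 0.055] near [0.497 0.36  0.03 ] [0.509 0.171 0.055]
pos [ 0.594 -0.075  0.229] yaw 3.95 tilt 0.08 shift [-0.009 -0.289  0.029] len 0.291 turn z -90.05 w 0.0438 t 7.7
```

Plan: grip each blank by its ends. The drawer pull at (0.66, 0.19) would crowd the uphill blank, so I take the fifth one first and the sixth will roll into its place.

Emit:
drive_tool(moves=[[-0.006, -0.0363, 0, 0, 0, 0, 35], [-0.006, -0.0363, 0, 0, 0, 0, 35], [-0.006, -0.0363, 0, 0, 0, 0, 35], [-0.006, -0.0363, 0, 0, 0, 0, 35], [-0.006, -0.0363, 0, 0, 0, 0, 35], [-0.006, -0.0363, 0, 0, 0, 0, 35], [-0.006, -0.0363, 0, 0, 0, 0, 35], [-0.006, -0.0363, 0, 0, 0, 0, 35], [-0.003, -0.0363, 0, 0, 0, 0, 35]])

```text
clock: 8.6
ee_pos: [0.5179, 0.2486, 0.2256]
ee_rot: [3.138, 0.108, -0.007]
wrist_force: [-0.1, 0.2, 0.4]
width: 0.0761
grip_force: 0.0
```

Emit:
drive_tool(moves=[[0, 0, 0, 0, 0, -8.5, 35], [0, 0, 0, 0, 0, -8.5, 35], [0, 0, 0, 0, 0, -8.5, 35], [0, 0, 0, 0, 0, -8.5, 35], [0, 0, 0, 0, 0, -8.5, 35], [0, 0, 0, 0, 0, -8.5, 35], [0, 0, 0, 0, 0, -8.5, 35], [0, 0, 0, 0, 0, -8.5, 35], [0, 0, 0, 0, 0, -8.5, 35], [0, 0, 0, 0, 0, -8.5, 35]])

```text
clock: 9.6
ee_pos: [0.5186, 0.2472, 0.2255]
ee_rot: [-2.234, -2.207, 0.008]
wrist_force: [-0.3, -0.8, -0.9]
width: 0.0762
grip_force: 0.0
```

Emit:
drive_tool(moves=[[0, -0.025, 0, 0, 0, -5, 35], [0, -0.025, 0.03, 0, 0, 0, 35], [0, 0, 0.03, 0, 0, 0, 35], [0, 0, 0, 0, 0, 0, 35], [0, 0, 0, 0, 0, 0, 35]])

```text
clock: 10.1
ee_pos: [0.4689, 0.246, 0.1668]
ee_rot: [-2.142, -2.296, 0.006]
wrist_force: [-0.3, 0.3, 0.4]
width: 0.0762
grip_force: 0.0
```

Run:
```python
from h import *
c=snap('wrist','w2.png'); to([.572,.248,.045],94)
print([proj(c,p) for p in [(.575,.248,.05),(.57,.349,.035)]])
```

```text
pos [0.4703 0.2466 0.1684] yaw 93.94 tilt 0.06 shift [-0.0055  0.1017  0.1233] len 0.16 turn z -0.06 w 0.0759 t 10.15
[(np.float64(439.5311508825007), np.float64(204.98178828357987)), (np.float64(444.4108357644614), np.float64(89.34181870853789))]
```

View pics/w2.png

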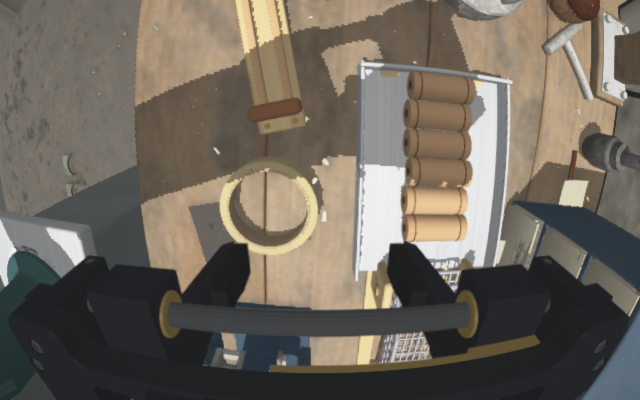

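The wrist view shows six blanks in one column: fifth at (434,200), sixth at (434,228). The predicted position of the fifth was (439,205), so they agree within a few mm.

Run:
```python
from h import *
np.set_printoptions(precision=3,suppress=True)
c=snap('wrist')
for u,v,z in [(438,88,.035),(437,115,.039),(436,143,.042),(438,171,.046),(434,200,.050),(434,228,.053)]: print(pt(c,u,v,z))
print('cradle stop near', pt(c,274,106,.044))
to([.572,.248,.045],94)
```

```text
[0.566 0.35  0.035]
[0.567 0.326 0.039]
[0.568 0.302 0.042]
[0.572 0.278 0.046]
[0.571 0.252 0.05 ]
[0.575 0.227 0.053]
cradle stop near [0.428 0.321 0.044]
pos [0.471 0.247 0.169] yaw 93.94 tilt 0.06 shift [-0.006  0.101  0.124] len 0.16 turn z -0.06 w 0.076 t 10.2
```

Emit:
drive_tool(moves=[[-0.004, 0.033, 0, 0, 0, 0, 35], [0, 0.033, 0, 0, 0, 0, 35], [0, 0.033, 0, 0, 0, 0, 35], [0, 0, 0.03, 0, 0, 0, 35], [0, 0, 0.03, 0, 0, 0, 35], [0, 0, 0.03, 0, 0, 0, 35], [0, 0, 0.02, 0, 0, 0, 35], [0, 0, 0.013, 0, 0, 0, 35], [0, 0, 0, 0, 0, 0, 35], [0, 0, 0, 0, 0, 0, 35]], squeeze=20)

```text
clock: 11.2
ee_pos: [0.5704, 0.2499, 0.0469]
ee_rot: [2.143, 2.296, 0.003]
wrist_force: [-0.3, 0.4, 0.1]
width: 0.0759
grip_force: 0.0
```

Emit:
drive_tool(moves=[[0, 0, 0, 0, 0, 0, 120], [0, 0, 0, 0, 0, 0, 120], [0, 0, 0, 0, 0, 0, 120], [0, 0, 0, 0, 0, 0, 120], [0, 0, 0, 0, 0, 0, 120]])

```text
clock: 11.7
ee_pos: [0.5705, 0.2501, 0.0474]
ee_rot: [2.143, 2.296, 0.004]
wrist_force: [-1.1, -0.7, 5.6]
width: 0.0599
grip_force: 20.0
```

Emit:
drive_tool(moves=[[0, 0, -0.01, 0, 0, 0, 120], [0, 0, -0.02, 0, 0, 0, 120], [0, 0, -0.03, 0, 0, 0, 120], [0, 0, -0.03, 0, 0, 0, 120], [0, 0, -0.03, 0, 0, 0, 120], [0.0145, -0.029, -0.01, 0, 0, 0, 120], [0.0145, -0.029, -0.01, 0, 0, 0, 120], [0.0145, -0.029, -0.01, 0, 0, 0, 120], [0.0145, -0.029, 0, 0, 0, 0, 120], [0, 0, 0, 0, 0, -5.1, 120]], squeeze=25)

```text
clock: 12.7
ee_pos: [0.4458, 0.3001, 0.196]
ee_rot: [-2.033, -2.393, 0.002]
wrist_force: [0.1, -0.5, -0.8]
width: 0.0595
grip_force: 25.0
```

Emit:
drive_tool(moves=[[0, 0, 0, 0, 0, -5.1, 120], [0, 0, 0, 0, 0, 0, 120], [0, 0, 0, 0, 0, 0, 120]])

```text
clock: 13.0
ee_pos: [0.4492, 0.2992, 0.1957]
ee_rot: [-1.933, -2.476, 0.001]
wrist_force: [-0.1, -0.8, 0.5]
width: 0.0598
grip_force: 25.0
```

Run:
```python
from h import *
c=snap('wrist','w3.png'); to([.4026,.4138,.10],104.3)
cv2.imwrite('pics/w3c.png',cv2.resize(c['img'][0:300,160:560],None,fx=2,fy=2,interpolation=cv2.INTER_CUBIC))
```

```text
pos [0.4493 0.2992 0.1957] yaw 104.03 tilt 0.03 shift [ 0.1225 -0.0175  0.0957] len 0.156 turn z -0.27 w 0.0601 t 13.05
```

View pics/w3c.png

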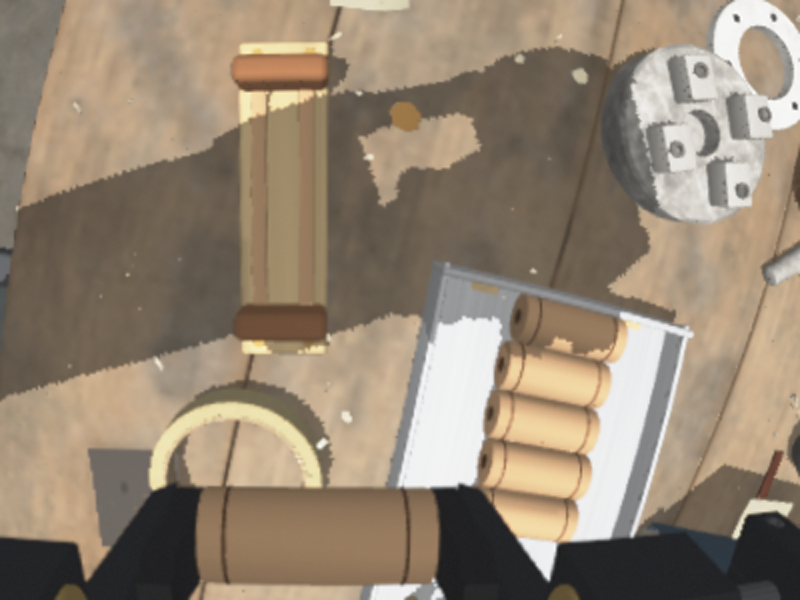

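The held blank is level in the grip, and the other five closed up neatly. Cradle board corners are at crop (239,42), (329,42), (241,353) and (328,353).

Run:
```python
from h import *
np.set_printoptions(precision=4,suppress=True)
c=snap('wrist')
P=lambda u,v,z: pt(c,160+u/2,v/2,z)
q=np.array([P(239,42,.012),P(329,42,.012),P(241,353,.012),P(328,353,.012)]);print(q,q.mean(0))
d=q[:2].mean(0)-q[2:].mean(0);print(np.linalg.norm(d),np.degrees(np.arctan2(d[1],d[0])))
to([.4026,.4138,.10],104.3)
```

```text
[[0.371  0.4488 0.012 ]
 [0.4144 0.4587 0.012 ]
 [0.409  0.2921 0.012 ]
 [0.4532 0.3031 0.012 ]] [0.4119 0.3757 0.012 ]
0.16080386473111072 103.81228916038526
pos [0.4495 0.2992 0.1957] yaw 104.05 tilt 0.03 shift [ 0.1226 -0.0176  0.0956] len 0.156 turn z -0.25 w 0.0598 t 13.1
```

Emit:
drive_tool(moves=[[0.0243, -0.0036, 0.01, 0, 0, 0, 120], [0.0243, -0.0036, 0.01, 0, 0, 0, 120], [0.0243, -0.0036, 0.01, 0, 0, 0, 120], [0.0243, -0.0036, 0.01, 0, 0, 0, 120], [0.0243, -0.0036, 0.01, 0, 0, 0, 120], [0, 0, 0.03, 0, 0, 0, 120], [0, 0, 0.03, 0, 0, 0, 120], [0, 0, 0.02, 0, 0, 0, 120], [0, 0, 0.01, 0, 0, 0, 120], [0, 0, 0, 0, 0, 0, 120]])

```text
clock: 14.1
ee_pos: [0.4015, 0.4117, 0.054]
ee_rot: [-1.932, -2.477, 0.006]
wrist_force: [-0.2, -0.5, -1.0]
width: 0.0596
grip_force: 25.0
```

Emit:
drive_tool(moves=[[0, 0, 0.007, 0, 0, 0, 120], [0, 0, 0.003, 0, 0, 0, 120], [0, 0, 0, 0, 0, 0, 120]])

```text
clock: 14.4
ee_pos: [0.4027, 0.413, 0.0462]
ee_rot: [1.931, 2.478, 0.001]
wrist_force: [0.8, -0.9, -0.6]
width: 0.0601
grip_force: 25.0
```

```bash
cat >> h.py <<'E'
C=np.array([.412,.3755]);U=np.array([-.242,.970]);V=np.array([.970,.242])
def slot(s,z,t=0): return np.r_[C+s*U+t*V,z]
E
python3 - <<'E'
from h import *
to(slot(.0385,.043),104); print(telemetry.get_obs()['wrist_force'])
E
```

```text
pos [0.4027 0.413  0.0462] yaw 104.13 tilt 0.05 shift [-0.0001 -0.      0.0032] len 0.003 turn z 0.13 w 0.0601 t 14.4
[ 0.77667137 -0.90497605 -0.56184527]
```

Emit:
drive_tool(moves=[[0, 0, 0.002, 0, 0, 0, 120], [0, 0, 0.001, 0, 0, 0, 120], [0, 0, 0, 0, 0, 0, 120]])

```text
clock: 14.7
ee_pos: [0.4028, 0.4132, 0.0437]
ee_rot: [1.931, 2.478, 0.002]
wrist_force: [-1.3, -0.2, 4.2]
width: 0.0595
grip_force: 25.0
```

Emit:
drive_tool(moves=[[0, 0, 0, 0, 0, 0, 70], [0, 0, 0, 0, 0, 0, 50], [0, 0, 0, 0, 0, 0, 35], [0, 0, 0, 0, 0, 0, 35], [0, 0, -0.02, 0, 0, 0, 35], [0, 0, -0.03, 0, 0, 0, 35], [0, 0, -0.04, 0, 0, 0, 35], [0, 0, -0.03, 0, 0, 0, 35], [0, 0, -0.02, 0, 0, 0, 35], [0, 0, 0, 0, 0, 0, 35]])

```text
clock: 15.7
ee_pos: [0.4042, 0.4146, 0.1866]
ee_rot: [1.93, 2.477, 0.011]
wrist_force: [0.9, 0.1, 0.4]
width: 0.076
grip_force: 0.0
```

```bash
cat >> h.py <<'E'
def blanks(c,zs=None,box=None):
    "tray blanks in top view: bounding rect of wood colour in the tray"
    h=cv2.cvtColor(c['img'],cv2.COLOR_BGR2HSV); m=cv2.inRange(h,(5,70,50),(25,255,255)); t=np.zeros_like(m)
    poly=np.array([proj(c,p) for p in [(.632,.364,.03),(.505,.358,.03),(.512,.2,.03),(.638,.2,.03)]]).astype(np.int32)
    cv2.fillPoly(t,[poly],255); m&=t
    for q in cv2.findContours(m,cv2.RETR_EXTERNAL,cv2.CHAIN_APPROX_NONE)[0]:
        if cv2.contourArea(q)>80:
            r=cv2.minAreaRect(q); print('tray blob',np.round(r[0],1),np.round(r[1],1),round(r[2],1))
            for p in cv2.boxPoints(r): print('   ',p.round(1),pt(c,*p,.04)[:2].round(3))
E
python3 - <<'E'
from h import *
c=snap('wrist','w4.png'); t=snap('top','t4.png'); blanks(t); to(np.r_[.570,.250,.17],94)
E
```

```text
tray blob [296.5 176.6] [25.1 49.3] 84.6
    [270.8 166.4] [0.601 0.364]
    [319.9 161.7] [0.61 0.24]
    [322.3 186.7] [0.547 0.236]
    [273.2 191.4] [0.538 0.359]
pos [0.4022 0.4127 0.1824] yaw 104.15 tilt 0.01 shift [-0.1988  0.1229  0.0124] len 0.234 turn z 10.15 w 0.0762 t 15.8
```

Emit:
drive_tool(moves=[[-0.0332, 0.021, 0.002, 0, 0, 0, 35], [-0.0332, 0.021, 0.002, 0, 0, 0, 35], [-0.0332, 0.021, 0.002, 0, 0, 0, 35], [-0.0332, 0.021, 0.002, 0, 0, 0, 35], [-0.0332, 0.021, 0.002, 0, 0, 0, 35], [-0.0332, 0.021, 0.002, 0, 0, 0, 35], [0, 0, 0, 0, 0, 5.1, 35], [0, 0, 0, 0, 0, 5.1, 35], [0, 0, 0, 0, 0, 0, 35], [0, 0, 0, 0, 0, 0, 35]])

```text
clock: 16.8
ee_pos: [0.5721, 0.25, 0.1686]
ee_rot: [-2.14, -2.298, 0.005]
wrist_force: [0.0, -0.1, -0.1]
width: 0.0759
grip_force: 0.0
```

Run:
```python
from h import *
c=snap('wrist','w5.png'); to([.573,.250,.047],94)
# row of blanks in the wrist view: wood mask bounding in tray
h=cv2.cvtColor(c['img'],cv2.COLOR_BGR2HSV); m=cv2.inRange(h,(5,60,40),(25,255,255))
t=np.zeros_like(m);poly=np.array([proj(c,p) for p in [(.625,.362,.04),(.512,.355,.04),(.518,.2,.04),(.632,.2,.04)]]).astype(np.int32)
cv2.fillPoly(t,[poly],255);m&=t
q=max(cv2.findContours(m,cv2.RETR_EXTERNAL,cv2.CHAIN_APPROX_NONE)[0],key=cv2.contourArea)
x,y,w,hh=cv2.boundingRect(q);print(x,y,w,hh, pt(c,x+w/2,y+hh,.04),pt(c,x,y+hh-8,.04),pt(c,x+w,y+hh-8,.04))
```

```text
pos [0.5723 0.2503 0.1691] yaw 94.07 tilt 0.15 shift [-0.0002  0.001   0.1221] len 0.122 turn z 0.07 w 0.0761 t 16.85
288 69 77 142 [0.57887698 0.23547736 0.04      ] [0.54435422 0.24052422 0.04      ] [0.61239431 0.24543503 0.04      ]
```

Emit:
drive_tool(moves=[[-0.001, 0.002, 0.03, 0, 0, 0, 35], [0, 0, 0.03, 0, 0, 0, 35], [0, 0, 0.03, 0, 0, 0, 35], [0, 0, 0.02, 0, 0, 0, 35], [0, 0, 0.012, 0, 0, 0, 35], [0, 0, 0, 0, 0, 0, 35], [0, 0, 0, 0, 0, 0, 120], [0, 0, 0, 0, 0, 0, 120], [0, 0, 0, 0, 0, 0, 120], [0, 0, 0, 0, 0, 0, 120]])

```text
clock: 17.85
ee_pos: [0.5765, 0.2501, 0.0504]
ee_rot: [2.143, 2.296, 0.005]
wrist_force: [-0.1, 1.1, 2.8]
width: 0.0596
grip_force: 25.0
```

Emit:
drive_tool(moves=[[0, 0, -0.01, 0, 0, 0, 120], [0, 0, -0.02, 0, 0, 0, 120], [0, 0, -0.03, 0, 0, 0, 120], [0, 0, -0.03, 0, 0, 0, 120], [0, 0, -0.03, 0, 0, 0, 120], [0, 0, 0, 0, 0, -5, 120], [0, 0, 0, 0, 0, -5, 120], [0, 0, 0, 0, 0, 0, 120], [0, 0, 0, 0, 0, 0, 120]])

```text
clock: 18.75
ee_pos: [0.5751, 0.2495, 0.169]
ee_rot: [-1.938, -2.473, 0.0]
wrist_force: [0.5, 0.1, -0.4]
width: 0.0598
grip_force: 25.0
```

Run:
```python
from h import *
to(slot(-.0385,.0445),104)
```

```text
pos [0.5751 0.2495 0.169 ] yaw 103.83 tilt 0.0 shift [ 0.1229 -0.1281  0.1245] len 0.217 turn z -0.17 w 0.0598 t 18.75
```

Emit:
drive_tool(moves=[[0.0246, -0.0256, 0, 0, 0, 0, 120], [0.0246, -0.0256, 0, 0, 0, 0, 120], [0.0246, -0.0256, 0, 0, 0, 0, 120], [0.0246, -0.0256, 0, 0, 0, 0, 120], [0.0246, -0.0256, 0, 0, 0, 0, 120], [0, 0, 0.03, 0, 0, 0, 120], [0, 0, 0.03, 0, 0, 0, 120], [0, 0, 0.03, 0, 0, 0, 120], [0, 0, 0.02, 0, 0, 0, 120], [0, 0, 0.006, 0, 0, 0, 120]])

```text
clock: 19.75
ee_pos: [0.4201, 0.3384, 0.0508]
ee_rot: [-1.937, -2.471, 0.002]
wrist_force: [-2.2, 3.7, 2.6]
width: 0.0598
grip_force: 25.0
```

Emit:
drive_tool(moves=[[0, 0, 0.004, 0, 0, 0, 120], [0, 0, 0, 0, 0, 0, 120], [0, 0, 0, 0, 0, 0, 120]])

```text
clock: 20.05
ee_pos: [0.421, 0.3386, 0.0486]
ee_rot: [-1.936, -2.473, -0.0]
wrist_force: [-1.4, 5.1, -3.3]
width: 0.06
grip_force: 25.0
```

Run:
```python
from h import *
to(slot(-.0385,.0445),104)
```

```text
pos [0.421  0.3386 0.0486] yaw 103.89 tilt 0.06 shift [-0.0005  0.0002  0.0041] len 0.004 turn z -0.11 w 0.06 t 20.05
```

Emit:
drive_tool(moves=[[0.002, 0, -0.001, 0, 0, 0, 120], [0, 0, 0.003, 0, 0, 0, 120], [0, 0, 0, 0, 0, 0, 120]])

```text
clock: 20.35
ee_pos: [0.4211, 0.3397, 0.0468]
ee_rot: [1.935, 2.474, -0.0]
wrist_force: [0.1, -0.4, 0.5]
width: 0.0595
grip_force: 25.0
```

Emit:
drive_tool(moves=[[0, 0, 0.0015, 0, 0, 0, 120], [0, 0, 0, 0, 0, 0, 120], [0, 0, 0, 0, 0, 0, 120]])

```text
clock: 20.65
ee_pos: [0.4211, 0.3398, 0.0466]
ee_rot: [1.935, 2.474, -0.001]
wrist_force: [-2.7, -2.9, 8.1]
width: 0.0599
grip_force: 25.0
```

Emit:
drive_tool(moves=[[0, 0, 0, 0, 0, 0, 70], [0, 0, 0, 0, 0, 0, 50], [0, 0, 0, 0, 0, 0, 35], [0, 0, 0, 0, 0, 0, 35], [0, 0, -0.02, 0, 0, 0, 35], [0, 0, -0.03, 0, 0, 0, 35], [0, 0, -0.04, 0, 0, 0, 35], [0, 0, -0.03, 0, 0, 0, 35], [0, 0, 0, 0, 0, 0, 35]])

```text
clock: 21.55
ee_pos: [0.4238, 0.3422, 0.1705]
ee_rot: [1.934, 2.473, 0.015]
wrist_force: [1.5, 0.3, 0.3]
width: 0.0764
grip_force: 0.0
```

Emit:
drive_tool(moves=[[-0.02, 0.0263, 0, 0, 0, 0, 35], [-0.02, 0.0263, 0, 0, 0, 0, 35], [-0.02, 0.0263, 0, 0, 0, 0, 35], [-0.02, 0.0263, 0, 0, 0, 0, 35], [-0.02, 0.0263, 0, 0, 0, 0, 35], [0, 0, 0, 0, 0, 5, 35], [0, 0, 0, 0, 0, 5, 35], [0, 0, 0, 0, 0, 0, 35], [0, 0, 0, 0, 0, 0, 35]])

```text
clock: 22.45
ee_pos: [0.572, 0.2744, 0.1639]
ee_rot: [-2.141, -2.298, 0.003]
wrist_force: [-0.3, 0.6, -1.0]
width: 0.076
grip_force: 0.0
```

```bash
cat >> h.py <<'E'
def stack(c,zc):
    h=cv2.cvtColor(c['img'],cv2.COLOR_BGR2HSV); m=cv2.inRange(h,(5,60,40),(25,255,255))
    t=np.zeros_like(m);poly=np.array([proj(c,p) for p in [(.625,.362,.04),(.512,.355,.04),(.518,.2,.04),(.632,.2,.04)]]).astype(np.int32)
    cv2.fillPoly(t,[poly],255);m&=t
    for q in cv2.findContours(m,cv2.RETR_EXTERNAL,cv2.CHAIN_APPROX_NONE)[0]:
        if cv2.contourArea(q)<100: continue
        q=q[:,0,:]; b=q[:,1].max(); e=q[np.abs(q[:,1]-b+8)<3]
        B=pt(c,q[q[:,1]>b-2][:,0].mean(),b+1,zc); L=pt(c,e[:,0].min(),b-8,zc);Rr=pt(c,e[:,0].max()+1,b-8,zc)
        print('stack px',q.min(0),q.max(0),'uphill edge y',B[1].round(4),'ends x',L[0].round(4),Rr[0].round(4),'-> centre',((L[0]+Rr[0])/2).round(4),(B[1]+.013).round(4))
E
python3 - <<'E'
from h import *
c=snap('wrist','w6.png'); stack(c,.033); t=snap('top','t6.png'); to([.573,.275,.0435],94)
cv2.imwrite('pics/t6c.png',np.hstack([cv2.resize(t['img'][150:260,225:350],(400,352)),c['img'][:352,200:600]]))
E
```

```text
stack px [286  98] [361 209] uphill edge y 0.2598 ends x 0.546 0.6073 -> centre 0.5766 0.2728
pos [0.5721 0.2747 0.1645] yaw 94.06 tilt 0.06 shift [0.0003 0.001  0.121 ] len 0.121 turn z 0.06 w 0.076 t 22.55
```

View pics/t6c.png

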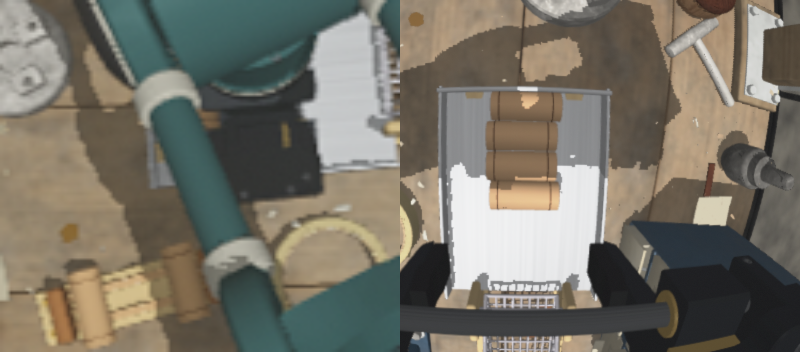

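Two blanks lie against the cradle stops and four are left in the tray. The uphill one is at wrist pixel (524,195) in the composite. Picking it.

Emit:
drive_tool(moves=[[-0.001, 0.0025, 0.03, 0, 0, 0, 35], [0, 0, 0.03, 0, 0, 0, 35], [0, 0, 0.03, 0, 0, 0, 35], [0, 0, 0.02, 0, 0, 0, 35], [0, 0, 0.011, 0, 0, 0, 35], [0, 0, 0, 0, 0, 0, 35], [0, 0, 0, 0, 0, 0, 120], [0, 0, 0, 0, 0, 0, 120], [0, 0, 0, 0, 0, 0, 120], [0, 0, 0, 0, 0, 0, 120]])

```text
clock: 23.55
ee_pos: [0.5765, 0.2745, 0.046]
ee_rot: [2.143, 2.296, 0.005]
wrist_force: [0.2, 0.1, 3.1]
width: 0.0597
grip_force: 25.0
```

Emit:
drive_tool(moves=[[0, 0, -0.01, 0, 0, 0, 120], [0, 0, -0.02, 0, 0, 0, 120], [0, 0, -0.03, 0, 0, 0, 120], [0, 0, -0.03, 0, 0, 0, 120], [0, 0, -0.03, 0, 0, 0, 120], [0, 0, 0, 0, 0, -5, 120], [0, 0, 0, 0, 0, -5, 120], [0, 0, 0, 0, 0, 0, 120], [0, 0, 0, 0, 0, 0, 120]])

```text
clock: 24.45
ee_pos: [0.575, 0.2738, 0.1644]
ee_rot: [-1.938, -2.473, 0.0]
wrist_force: [-0.2, 0.1, 0.1]
width: 0.0596
grip_force: 25.0
```

Run:
```python
from h import *
to(slot(.0125,.0545),104)
```

```text
pos [0.575  0.2738 0.1644] yaw 103.83 tilt 0.01 shift [ 0.1503 -0.134   0.1099] len 0.229 turn z -0.17 w 0.0596 t 24.45
```

Emit:
drive_tool(moves=[[0.025, -0.0223, 0, 0, 0, 0, 120], [0.025, -0.0223, 0, 0, 0, 0, 120], [0.025, -0.0223, 0, 0, 0, 0, 120], [0.025, -0.0223, 0, 0, 0, 0, 120], [0.025, -0.0223, 0, 0, 0, 0, 120], [0.025, -0.0223, 0, 0, 0, 0, 120], [0, 0, 0.03, 0, 0, 0, 120], [0, 0, 0.03, 0, 0, 0, 120], [0, 0, 0.03, 0, 0, 0, 120], [0, 0, 0.02, 0, 0, 0, 120]])

```text
clock: 25.45
ee_pos: [0.4078, 0.3863, 0.0519]
ee_rot: [-1.937, -2.473, 0.005]
wrist_force: [0.2, -0.0, -0.0]
width: 0.0596
grip_force: 25.0
```

Emit:
drive_tool(moves=[[0, 0, 0.006, 0, 0, 0, 120], [0, 0, 0.002, 0, 0, 0, 120], [0, 0, 0, 0, 0, 0, 120]])

```text
clock: 25.75
ee_pos: [0.4093, 0.3873, 0.0465]
ee_rot: [1.936, 2.474, 0.0]
wrist_force: [0.3, -0.5, -0.5]
width: 0.0598
grip_force: 25.0
```

Emit:
drive_tool(moves=[[0, 0, 0.001, 0, 0, 0, 120], [0, 0, 0, 0, 0, 0, 120]])

```text
clock: 25.95
ee_pos: [0.4099, 0.3877, 0.0459]
ee_rot: [1.935, 2.474, 0.003]
wrist_force: [-0.0, 1.0, 0.1]
width: 0.0595
grip_force: 25.0
```

Run:
```python
from h import *
to(slot(.0125,.0450),104)
```

```text
pos [0.4099 0.3877 0.0459] yaw 103.93 tilt 0.1 shift [ 0.0002 -0.0009  0.0009] len 0.001 turn z -0.07 w 0.0595 t 25.95
```

Emit:
drive_tool(moves=[[0, 0, 0.0015, 0, 0, 0, 120], [0, 0, 0, 0, 0, 0, 120], [0, 0, 0, 0, 0, 0, 70], [0, 0, 0, 0, 0, 0, 50], [0, 0, 0, 0, 0, 0, 35], [0, 0, 0, 0, 0, 0, 35], [0, 0, -0.02, 0, 0, 0, 35], [0, 0, -0.03, 0, 0, 0, 35], [0, 0, -0.04, 0, 0, 0, 35], [0, 0, -0.03, 0, 0, 0, 35]])

```text
clock: 26.95
ee_pos: [0.4094, 0.3874, 0.1655]
ee_rot: [1.935, 2.475, 0.002]
wrist_force: [0.7, -0.3, 0.1]
width: 0.0758
grip_force: 0.0
```

Emit:
drive_tool(moves=[[-0.025, 0.0274, 0, 0, 0, 0, 35], [-0.025, 0.0274, 0, 0, 0, 0, 35], [-0.025, 0.0274, 0, 0, 0, 0, 35], [-0.025, 0.0274, 0, 0, 0, 0, 35], [-0.025, 0.0274, 0, 0, 0, 0, 35], [0, 0, 0, 0, 0, 5, 35], [0, 0, 0, 0, 0, 5, 35], [0, 0, 0, 0, 0, 0, 35], [0, 0, 0, 0, 0, 0, 35]])

```text
clock: 27.85
ee_pos: [0.5721, 0.2988, 0.1633]
ee_rot: [-2.141, -2.299, 0.001]
wrist_force: [0.1, 0.0, 0.9]
width: 0.076
grip_force: 0.0
```

Run:
```python
from h import *
c=snap('wrist','w7.png'); stack(c,.030); to([.573,.300,.041],94)
```

```text
stack px [284 127] [358 206] uphill edge y 0.286 ends x 0.5414 0.6031 -> centre 0.5722 0.299
pos [0.572  0.299  0.1635] yaw 94.07 tilt 0.02 shift [0.001  0.0011 0.1225] len 0.122 turn z 0.07 w 0.0758 t 27.9
```

Emit:
drive_tool(moves=[[0, 0, 0.03, 0, 0, 0, 35], [0, 0, 0.03, 0, 0, 0, 35], [0, 0, 0.03, 0, 0, 0, 35], [0, 0, 0.02, 0, 0, 0, 35], [0, 0, 0.0135, 0, 0, 0, 35], [0, 0, 0, 0, 0, 0, 35], [0, 0, 0, 0, 0, 0, 120], [0, 0, 0, 0, 0, 0, 120], [0, 0, 0, 0, 0, 0, 120], [0, 0, 0, 0, 0, 0, 120]])

```text
clock: 28.9
ee_pos: [0.5735, 0.2995, 0.0419]
ee_rot: [2.143, 2.296, 0.005]
wrist_force: [0.3, 0.6, 3.8]
width: 0.0595
grip_force: 25.0
```

Emit:
drive_tool(moves=[[0, 0, -0.01, 0, 0, 0, 120], [0, 0, -0.02, 0, 0, 0, 120], [0, 0, -0.03, 0, 0, 0, 120], [0, 0, -0.03, 0, 0, 0, 120], [0, 0, -0.03, 0, 0, 0, 120], [0, 0, 0, 0, 0, -5, 120], [0, 0, 0, 0, 0, -5, 120], [0, 0, 0, 0, 0, 0, 120], [0, 0, 0, 0, 0, 0, 120]])

```text
clock: 29.8
ee_pos: [0.5721, 0.2988, 0.1605]
ee_rot: [1.938, 2.473, 0.0]
wrist_force: [-0.6, -0.2, 0.0]
width: 0.0598
grip_force: 25.0
```

Run:
```python
from h import *
to(slot(-.0133,.0545),104)
```

```text
pos [0.5721 0.2988 0.1605] yaw 103.83 tilt 0.0 shift [ 0.0995 -0.1371  0.106 ] len 0.2 turn z -0.17 w 0.0598 t 29.8
```

Emit:
drive_tool(moves=[[0.02, -0.0274, 0, 0, 0, 0, 120], [0.02, -0.0274, 0, 0, 0, 0, 120], [0.02, -0.0274, 0, 0, 0, 0, 120], [0.02, -0.0274, 0, 0, 0, 0, 120], [0.02, -0.0274, 0, 0, 0, 0, 120], [0, 0, 0.03, 0, 0, 0, 120], [0, 0, 0.03, 0, 0, 0, 120], [0, 0, 0.025, 0, 0, 0, 120], [0, 0, 0.015, 0, 0, 0, 120], [0, 0, 0.004, 0, 0, 0, 120]])

```text
clock: 30.8
ee_pos: [0.4139, 0.3619, 0.0541]
ee_rot: [-1.936, -2.473, 0.006]
wrist_force: [-0.2, -0.3, 0.2]
width: 0.0599
grip_force: 25.0
```

Emit:
drive_tool(moves=[[0, 0, 0.004, 0, 0, 0, 120], [0, 0, 0.002, 0, 0, 0, 120], [0, 0, 0, 0, 0, 0, 120]])

```text
clock: 31.1
ee_pos: [0.4159, 0.3634, 0.051]
ee_rot: [1.936, 2.474, 0.002]
wrist_force: [0.3, -0.8, -0.4]
width: 0.0596
grip_force: 25.0
```

Run:
```python
from h import *
to(slot(-.0133,.0450),104)
```

```text
pos [0.4159 0.3634 0.051 ] yaw 103.93 tilt 0.09 shift [-0.0006 -0.0009  0.006 ] len 0.006 turn z -0.07 w 0.0596 t 31.1
```

Emit:
drive_tool(moves=[[0, 0, 0.002, 0, 0, 0, 120], [0, 0, 0.001, 0, 0, 0, 120], [0, 0, 0, 0, 0, 0, 120]])

```text
clock: 31.4
ee_pos: [0.4153, 0.363, 0.0474]
ee_rot: [1.935, 2.475, 0.001]
wrist_force: [-0.2, -0.7, -0.5]
width: 0.0596
grip_force: 25.0
```

Emit:
drive_tool(moves=[[0, 0, 0.001, 0, 0, 0, 120], [0, 0, 0.001, 0, 0, 0, 120], [0, 0, 0, 0, 0, 0, 120]])

```text
clock: 31.7
ee_pos: [0.4153, 0.3631, 0.0455]
ee_rot: [1.935, 2.475, 0.0]
wrist_force: [-2.3, -0.6, 2.6]
width: 0.06
grip_force: 25.0
```

Emit:
drive_tool(moves=[[0, 0, 0, 0, 0, 0, 70], [0, 0, 0, 0, 0, 0, 50], [0, 0, 0, 0, 0, 0, 35], [0, 0, 0, 0, 0, 0, 35], [0, 0, -0.02, 0, 0, 0, 35], [0, 0, -0.03, 0, 0, 0, 35], [0, 0, -0.04, 0, 0, 0, 35], [0, 0, -0.03, 0, 0, 0, 35]])

```text
clock: 32.5
ee_pos: [0.4155, 0.3632, 0.1672]
ee_rot: [1.935, 2.475, 0.002]
wrist_force: [0.7, -0.2, 0.1]
width: 0.076
grip_force: 0.0
```

Emit:
drive_tool(moves=[[-0.0149, 0.0282, 0, 0, 0, 0, 35], [-0.0149, 0.0282, 0, 0, 0, 0, 35], [-0.0149, 0.0282, 0, 0, 0, 0, 35], [-0.0149, 0.0282, 0, 0, 0, 0, 35], [-0.0149, 0.0282, 0, 0, 0, 0, 35], [0, 0, 0, 0, 0, 5, 35], [0, 0, 0, 0, 0, 5, 35], [0, 0, 0, 0, 0, 0, 35], [0, 0, 0, 0, 0, 0, 35]])

```text
clock: 33.4
ee_pos: [0.5698, 0.3245, 0.1649]
ee_rot: [-2.141, -2.299, 0.001]
wrist_force: [0.5, 0.5, -0.2]
width: 0.0759
grip_force: 0.0
```

Run:
```python
from h import *
c=snap('wrist','w8.png'); stack(c,.026); to([.572,.325,.0365],94)
cv2.imwrite('pics/w8c.png',c['img'][:350])
```

```text
stack px [286 157] [358 205] uphill edge y 0.3107 ends x 0.5396 0.6016 -> centre 0.5706 0.3237
pos [0.5698 0.3247 0.1651] yaw 94.06 tilt 0.02 shift [0.0002 0.0023 0.1286] len 0.129 turn z 0.06 w 0.0761 t 33.45
```

View pics/w8c.png

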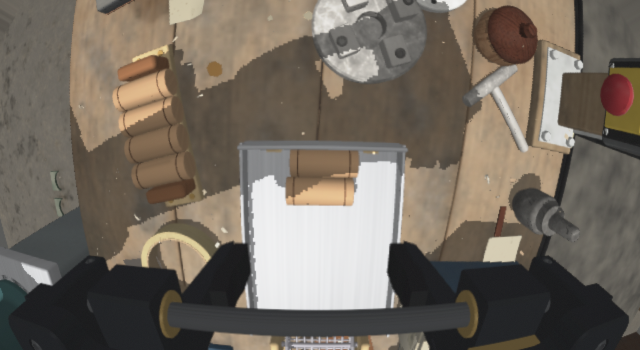

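All four lower places are filled. Two blanks remain, at (320,190) and (324,163).

Emit:
drive_tool(moves=[[0, 0.001, 0.03, 0, 0, 0, 35], [0, 0, 0.03, 0, 0, 0, 35], [0, 0, 0.03, 0, 0, 0, 35], [0, 0, 0.025, 0, 0, 0, 35], [0, 0, 0.0135, 0, 0, 0, 35], [0, 0, 0, 0, 0, 0, 35], [0, 0, 0, 0, 0, 0, 120], [0, 0, 0, 0, 0, 0, 120], [0, 0, 0, 0, 0, 0, 120], [0, 0, 0, 0, 0, 0, 120]])

```text
clock: 34.45
ee_pos: [0.5723, 0.3254, 0.0386]
ee_rot: [2.143, 2.296, 0.005]
wrist_force: [-0.1, 0.3, 3.4]
width: 0.0596
grip_force: 25.0
```

Emit:
drive_tool(moves=[[0, 0, -0.01, 0, 0, 0, 120], [0, 0, -0.02, 0, 0, 0, 120], [0, 0, -0.03, 0, 0, 0, 120], [0, 0, -0.03, 0, 0, 0, 120], [0, 0, -0.03, 0, 0, 0, 120], [0, 0, -0.01, 0, 0, -5, 120], [0, 0, 0, 0, 0, -5, 120], [0, 0, 0, 0, 0, 0, 120], [0, 0, 0, 0, 0, 0, 120]])

```text
clock: 35.35
ee_pos: [0.5707, 0.3245, 0.1668]
ee_rot: [-1.938, -2.473, 0.001]
wrist_force: [-0.1, 0.4, 0.1]
width: 0.0597
grip_force: 25.0
```

Run:
```python
from h import *
to(slot(-.0266,.075),104)
```

```text
pos [0.5707 0.3245 0.1668] yaw 103.83 tilt 0.02 shift [ 0.0609 -0.1418  0.0919] len 0.18 turn z -0.17 w 0.0597 t 35.35
```

Emit:
drive_tool(moves=[[0.0122, -0.0282, 0, 0, 0, 0, 120], [0.0122, -0.0282, 0, 0, 0, 0, 120], [0.0122, -0.0282, 0, 0, 0, 0, 120], [0.0122, -0.0282, 0, 0, 0, 0, 120], [0.0122, -0.0282, 0, 0, 0, 0, 120], [0, 0, 0.03, 0, 0, 0, 120], [0, 0, 0.03, 0, 0, 0, 120], [0, 0, 0.025, 0, 0, 0, 120], [0, 0, 0.007, 0, 0, 0, 120], [0, 0, 0, 0, 0, 0, 120]])

```text
clock: 36.35
ee_pos: [0.4183, 0.349, 0.0732]
ee_rot: [-1.936, -2.473, 0.006]
wrist_force: [0.2, 0.4, 0.7]
width: 0.0597
grip_force: 25.0
```

Emit:
drive_tool(moves=[[0, 0, 0.004, 0, 0, 0, 120], [0, 0, 0.001, 0, 0, 0, 120], [0, 0, 0, 0, 0, 0, 120]])

```text
clock: 36.65
ee_pos: [0.4202, 0.3503, 0.0707]
ee_rot: [1.935, 2.474, 0.003]
wrist_force: [0.1, 0.4, -0.7]
width: 0.0596
grip_force: 25.0
```

Run:
```python
from h import *
to(slot(-.0266,.068),104)
```

```text
pos [0.4202 0.3503 0.0707] yaw 103.93 tilt 0.1 shift [-0.0002 -0.0018  0.0027] len 0.003 turn z -0.07 w 0.0596 t 36.65
```

Emit:
drive_tool(moves=[[0, -0.001, 0.0015, 0, 0, 0, 120], [0, 0, 0.001, 0, 0, 0, 120], [0, 0, 0, 0, 0, 0, 120]])

```text
clock: 36.95
ee_pos: [0.4191, 0.3505, 0.0685]
ee_rot: [1.936, 2.474, 0.004]
wrist_force: [-1.7, 1.1, 4.0]
width: 0.0598
grip_force: 25.0
```

Emit:
drive_tool(moves=[[0, 0, 0.001, 0, 0, 0, 120], [0, 0, 0, 0, 0, 0, 120]])

```text
clock: 37.15
ee_pos: [0.4191, 0.3509, 0.0682]
ee_rot: [-1.935, -2.474, -0.004]
wrist_force: [-4.2, 0.7, 9.5]
width: 0.0598
grip_force: 25.0
```

Emit:
drive_tool(moves=[[0, 0, -0.0008, 0, 0, 0, 120], [0, 0, 0, 0, 0, 0, 70], [0, 0, 0, 0, 0, 0, 50], [0, 0, 0, 0, 0, 0, 35], [0, 0, 0, 0, 0, 0, 35], [0, 0, -0.02, 0, 0, 0, 35], [0, 0, -0.03, 0, 0, 0, 35], [0, 0, -0.03, 0, 0, 0, 35], [0, 0, -0.02, 0, 0, 0, 35]])

```text
clock: 38.05
ee_pos: [0.4191, 0.35, 0.169]
ee_rot: [1.935, 2.474, 0.003]
wrist_force: [-0.4, -0.3, 0.4]
width: 0.0763
grip_force: 0.0
```

Emit:
drive_tool(moves=[[-0.0077, 0.0292, 0, 0, 0, 0, 35], [-0.0077, 0.0292, 0, 0, 0, 0, 35], [-0.0077, 0.0292, 0, 0, 0, 0, 35], [-0.0077, 0.0292, 0, 0, 0, 0, 35], [-0.0077, 0.0292, 0, 0, 0, 0, 35], [0, 0, 0, 0, 0, 5, 35], [0, 0, 0, 0, 0, 5, 35], [0, 0, 0, 0, 0, 0, 35], [0, 0, 0, 0, 0, 0, 35]])

```text
clock: 38.95
ee_pos: [0.5692, 0.3473, 0.1665]
ee_rot: [-2.141, -2.299, 0.001]
wrist_force: [0.4, 0.4, 0.6]
width: 0.0762
grip_force: 0.0
```

Run:
```python
from h import *
c=snap('wrist','w9.png'); stack(c,.022); to([.570,.349,.033],94)
cv2.imwrite('pics/w9c.png',c['img'][:350])
```

```text
stack px [290 183] [356 200] uphill edge y 0.3366 ends x 0.542 0.6031 -> centre 0.5725 0.3496
pos [0.5692 0.3474 0.1667] yaw 94.06 tilt 0.04 shift [0.0016 0.001  0.1337] len 0.134 turn z 0.06 w 0.0761 t 39.0
```

View pics/w9c.png

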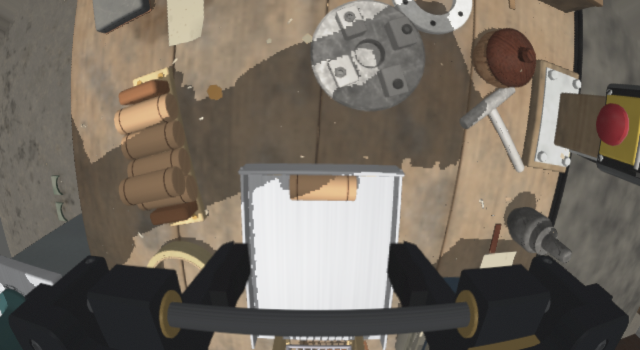

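The fifth blank is saddled at (152,187). The last one is at (323,187) by the lip.

Emit:
drive_tool(moves=[[0.001, 0.002, 0.03, 0, 0, 0, 35], [0, 0, 0.03, 0, 0, 0, 35], [0, 0, 0.03, 0, 0, 0, 35], [0, 0, 0.03, 0, 0, 0, 35], [0, 0, 0.012, 0, 0, 0, 35], [0, 0, 0, 0, 0, 0, 35], [0, 0, 0, 0, 0, 0, 120], [0, 0, 0, 0, 0, 0, 120], [0, 0, 0, 0, 0, 0, 120], [0, 0, 0, 0, 0, 0, 120]])

```text
clock: 40.0
ee_pos: [0.5729, 0.3495, 0.0373]
ee_rot: [2.143, 2.296, 0.006]
wrist_force: [-0.2, 0.3, 4.6]
width: 0.0598
grip_force: 25.0
```

Emit:
drive_tool(moves=[[0, 0, -0.01, 0, 0, 0, 120], [0, 0, -0.02, 0, 0, 0, 120], [0, 0, -0.03, 0, 0, 0, 120], [0, 0, -0.03, 0, 0, 0, 120], [0, 0, -0.03, 0, 0, 0, 120], [0, 0, -0.015, 0, 0, -5, 120], [0, 0, 0, 0, 0, -5, 120], [0, 0, 0, 0, 0, 0, 120], [0, 0, 0, 0, 0, 0, 120]])

```text
clock: 40.9
ee_pos: [0.571, 0.3484, 0.17]
ee_rot: [-1.938, -2.473, 0.001]
wrist_force: [-0.1, 0.1, 0.7]
width: 0.0597
grip_force: 25.0
```

Run:
```python
from h import *
to(slot(.0266,.075),104)
```

```text
pos [0.571  0.3484 0.17  ] yaw 103.83 tilt 0.04 shift [ 0.091  -0.1479  0.095 ] len 0.198 turn z -0.17 w 0.0597 t 40.9
```

Emit:
drive_tool(moves=[[0.0182, -0.0296, 0, 0, 0, 0, 120], [0.0182, -0.0296, 0, 0, 0, 0, 120], [0.0182, -0.0296, 0, 0, 0, 0, 120], [0.0182, -0.0296, 0, 0, 0, 0, 120], [0.0182, -0.0306, 0, 0, 0, 0, 120], [0, 0, 0.03, 0, 0, 0, 120], [0, 0, 0.03, 0, 0, 0, 120], [0, 0, 0.025, 0, 0, 0, 120], [0, 0, 0.007, 0, 0, 0, 120], [0, 0, 0, 0, 0, 0, 120]])

```text
clock: 41.9
ee_pos: [0.4036, 0.3999, 0.0762]
ee_rot: [-1.936, -2.473, 0.006]
wrist_force: [-0.3, 0.4, -0.2]
width: 0.0597
grip_force: 25.0
```

Emit:
drive_tool(moves=[[0, 0, 0.002, 0, 0, 0, 120], [0, 0, 0.001, 0, 0, 0, 120], [0, 0, 0, 0, 0, 0, 120]])

```text
clock: 42.2
ee_pos: [0.4056, 0.4016, 0.0762]
ee_rot: [1.935, 2.474, 0.003]
wrist_force: [0.2, 0.4, -0.7]
width: 0.0594
grip_force: 25.0
```

Run:
```python
from h import *
to(slot(.0266,.068),104)
```

```text
pos [0.4056 0.4016 0.0762] yaw 103.93 tilt 0.12 shift [-0.0003 -0.0001  0.0082] len 0.008 turn z -0.07 w 0.0594 t 42.2
```

Emit:
drive_tool(moves=[[0, 0, 0.003, 0, 0, 0, 120], [0, 0, 0.001, 0, 0, 0, 120], [0, 0, 0, 0, 0, 0, 120]])

```text
clock: 42.5
ee_pos: [0.4052, 0.4012, 0.0715]
ee_rot: [1.935, 2.475, 0.001]
wrist_force: [-0.5, -0.6, 1.6]
width: 0.0597
grip_force: 25.0
```

Emit:
drive_tool(moves=[[0, 0, 0.0015, 0, 0, 0, 120], [0, 0, 0, 0, 0, 0, 120]])

```text
clock: 42.7
ee_pos: [0.4053, 0.4012, 0.0713]
ee_rot: [1.935, 2.475, 0.001]
wrist_force: [-2.1, -3.2, 11.6]
width: 0.0596
grip_force: 25.0
```

Seated. Releasing, backing away clear and checking.

Emit:
drive_tool(moves=[[0, 0, -0.001, 0, 0, 0, 120], [0, 0, 0, 0, 0, 0, 70], [0, 0, 0, 0, 0, 0, 50], [0, 0, 0, 0, 0, 0, 35], [0, 0, 0, 0, 0, 0, 35], [0, 0, -0.02, 0, 0, 0, 35], [0, 0, -0.03, 0, 0, 0, 35], [0, 0, -0.03, 0, 0, 0, 35], [0, 0, -0.03, 0, 0, 0, 35], [0, 0, -0.02, 0, 0, 0, 35]])

```text
clock: 43.7
ee_pos: [0.4055, 0.4016, 0.2029]
ee_rot: [1.935, 2.474, 0.004]
wrist_force: [0.9, 1.2, 0.4]
width: 0.0756
grip_force: 0.0
```

Emit:
drive_tool(moves=[[-0.035, 0, -0.01, 0, 0, 0, 35], [-0.035, 0, -0.01, 0, 0, 0, 35], [-0.035, 0, -0.01, 0, 0, 0, 35], [-0.02, 0, 0, 0, 0, 0, 35], [0, 0, 0, 0, 0, 0, 35], [0, 0, 0, 0, 0, 0, 35]])

```text
clock: 44.3
ee_pos: [0.435, 0.2796, 0.2303]
ee_rot: [-1.937, -2.473, -0.0]
wrist_force: [-0.6, -0.5, 0.1]
width: 0.076
grip_force: 0.0
```

Run:
```python
from h import *
c=snap('wrist'); s=snap('side'); to(slot(0,.1))
a=cv2.resize(c['img'][0:300,100:420],(400,375)); b=cv2.resize(s['img'][130:270,240:390],(400,375))
cv2.imwrite('pics/fin.png',np.hstack([a,b]))
for n,(p) in {'mid3':slot(-.0266,.068),'mid1':slot(.0266,.068)}.items(): u,v=proj(c,p);print(n,(u-100)*1.25,v*1.25)
```

```text
pos [0.4347 0.2804 0.2302] yaw 103.97 tilt 0.03 shift [0.0978 0.001  0.1302] len 0.163 turn z None w 0.0764 t 44.4
mid3 275.561206452733 138.19602068728415
mid1 275.43538912576884 67.93927305531187
```

View pics/fin.png

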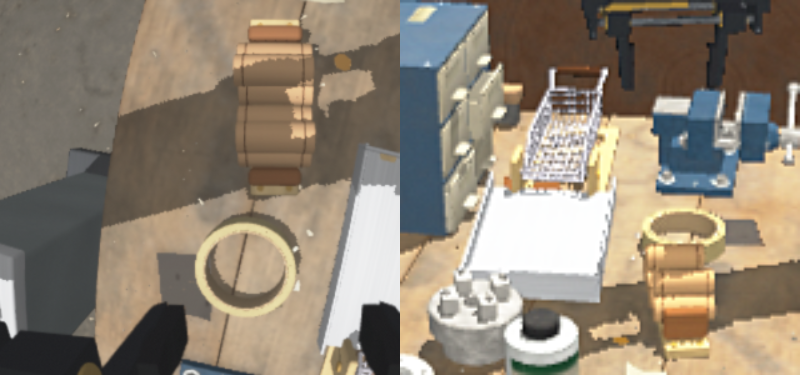

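The wrist view shows the pile around (275,105) and the side view shows the empty tray. I'll take one enlarged check of the pile and the basket handle.

Run:
```python
from h import *
c=snap('wrist'); t=snap('top')
a=cv2.resize(c['img'][0:170,240:400],(400,425),interpolation=cv2.INTER_CUBIC); b=cv2.resize(t['img'][130:215,395:475],(400,425),interpolation=cv2.INTER_CUBIC)
cv2.imwrite('pics/fin2.png',np.hstack([a,b]))
for s,z in [(-.0266,.068),(.0266,.068),(0,.046)]: u,v=proj(c,slot(s,z));print((u-240)*2.5,v*2.5)
u,v=proj(t,[.594,-.0748,.091]);print('handle',(u-395)*5+400,(v-130)*5)
```

```text
201.76496406219343 278.35631830395664
201.77558137847996 137.7194066173935
201.40213843795038 210.52350052137012
handle 685.7007192925693 160.56481722393954
```

View pics/fin2.png

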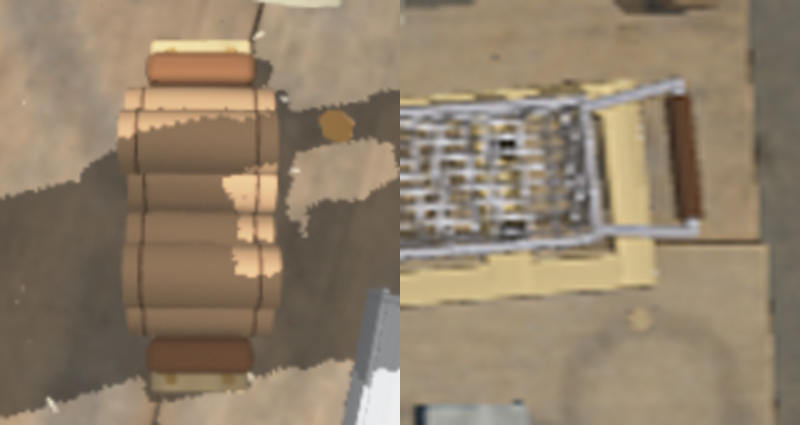

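The two middle blanks sit at (200,140) and (202,276), where the slots project, with the lower four flush beneath them. The handle at (685,160) matches its rest position. Handing in.

```bash
python3 -c "
from rig import workorder; print(workorder.close_job())"
```

```text
the job is handed in; nothing more can be done
None
```

I handed the job in after about 44 s of robot time. All six blanks present rolled out into the tray and are piled in the cradle, four on the battens and two saddled above. The basket is back at rest, and the arm never went near the tape roll or the sealer bottle. The final camera check agreed, but the hand-in returned no verdict.

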